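# Pulse the tablet mill by holding its bayonet lid at half turn

### The arm

A 6-joint arm with a two-finger parallel gripper is mounted at the origin on the work surface. World frame = base frame: x ahead of the robot, y to its left, z up, the work surface at z = 0. Lengths are in mm, angles in rad, forces in N, time in s.
With the tool pointing down it reaches from about 350 to 975 mm from the base axis. Payload 7.1 kg.
Tool frame: the origin (TCP) lies at the very end of the fingers, on their centre line; the grasp point (between the pads) lies 19 mm behind it; x points along the fingers, y is the direction in which the jaws open and shut, and the axes are right-handed (so a half turn about x gives the same grasp; the last joint's range is limited). The gripper opens to 88 mm and grips with 3 to 60 N. Pads are 20 mm wide; open, the fingers measure 115 mm over their backs; the gripper's body (75 mm by 178 mm) begins 61 mm behind the grasp point.
Start: joints at [-1.139, 0.423, 1.63, -0, 1.089, -0.019], TCP at [272.318, -562.537, 222.675] pointing down, gripper open.
Joint ranges: [-3, 3], [-0.9, 2.11], [0.09, 2.58], [-1.31, 4.45], [0.11, 2.69], [-2.54, 2.54]. Speed limits (rad/s): [2.39, 2.39, 3.01, 3.14, 3.14, 3.14].

### API

Orientations are given as a rotation vector (axis times angle).
In Python, from workcell import ctrl gives the robot as it stands. The module is installed in compiled form; this text tells all that it offers.
- The arm moves only by the tool carry_out, never from a script. Its argument "commands" is a list of rows, each a list of 6 numbers: the shift along the tool's x, y, z in m, then the turn, a rotation vector about the tool's x, y, z in degrees. In form: [[tx, ty, tz, rx, ry, rz], ...]. A call has 1 to 8 rows; each row shifts and turns the pose as measured when the row begins, along the tool's axes as they then stand; what a row does not reach is not made up. A row lasts 1/8 s, in which the tool goes at most 62.5 mm and 10.7 degrees, less where a joint would pass 70% of its speed; a pose out of reach is approached as far as the arm can. A call with a gripper value outside its range is refused whole. "grip" is the closure, from 0 (fully open) to 1 (shut), set as the call begins (left out, the last holds). The fingers move at their own pace and stop on an object; the grip force is fixed at half the most. Time passes only in rows, so rows that do not move let the fingers close. It gives the time, the measured TCP pose, the force and the opening at its end, in the units of the state.
- ctrl.get_obs(): the state, without advancing time (a new reading comes with each control period).
- ctrl.get_image(name): name is "scene" or "top" or "wrist"; returns a dict with "pixels" (420x560x3 uint8, blue, green, red), "intrinsics" (3x3 intrinsics, pixels), "rvec" (rotation vector, rad) and "tvec" (3), from world to camera coordinates, as OpenCV has them. Camera axes: x right, y down, z forward; pixel columns grow to the right and rows downward; lengths in mm; the calibration is good to about 2 mm. A picture is of the moment at which its call begins. There is no depth.
- ctrl.close_job(): hands the job in, once; it reports no verdict.
The state is a dict: "t": time; "qpos": joint angles; "qvel": joint speeds; "joint_torque": joint torques, N m; "ee_pos": TCP position; "orientation": TCP orientation; "ft_force": force on the tool from outside, world axes, zero at the start; "moment": the same for the moment, N m; "width": finger opening in mm.
Only numpy, scipy, OpenCV 4.12 (cv2) and the standard library are available. Lean on these libraries where they do the work, as an engineer would, in place of code of your own. Each camera call takes 0.05 s, during which the arm holds its last target. There are 200 camera calls.

### The job

Fit the lid on the sample mill and pulse it: pick the lid up by its grip bar, lower it so that its two lugs drop through the collar's slots and the rim sits flat, then turn it clockwise against the spring to the single-pip pulse mark, half way to the lock. Never let it run on to the lock, where it would click fast and the mill would keep running, and leave everything else on the table where it stands. Finish while still gripping the lid and holding it at the pulse mark: do not let go.

Things in the scene. Friction and masses are not known exactly. Their poses are not given: they have to be found in the camera images.
- mill: Tablet mill: white round bench machine, 116 mm across, 160 mm tall, fixed, left or right of the table's middle, turned a little. Origin at the centre of its underside, z up; display panel at its -x side. Its top is an open aluminium bayonet collar, 104 mm across outside, 76 mm inside, 6 mm thick, with two slots 16 mm wide at its own +x and -x.
- mill_mouth (a point): Point on the mill's axis at the collar's level top face, 160 mm above the table; axes parallel to the mill's. Seated, the lid's rim lies on the collar: lid origin 14 mm below this point, 2 mm play all round. The lid enters with its x axis parallel to the mill's (either way round), goes 14 mm down, then turns only clockwise seen from above.
- mill_slot (a point): Middle of the +x slot in the collar's top face, 42 mm from the mill's axis; its twin lies opposite. The slots reach to 46 mm from the axis and have a short raised bar on the white shoulder outside them.
- mill_pulse (a point): The single raised pip of the pulse mark, on the white shoulder 55 mm from the mill's axis, level with the collar's top, 0.60 rad (34 deg) clockwise of the +x slot seen from above; its twin lies opposite. The bar of a lid in pulse position points at it. Two smaller pips 1.2 rad (69 deg) from the slot mark the lock.
- lid: The mill's lid, grey plastic with a black grip bar, about 0.1 to 0.17 kg, right way up on the other side of the table from the mill. Origin at the centre of its underside, z up. A plug 72 mm across and 14 mm tall (chamfered foot), above it a rim disc 94 mm across from 14 to 19 mm up, on that the grip bar. Half a turn about z gives the same lid.
- lid_lug (a point): Outer end of the lug on the lid's +x side, 43.5 mm from the axis, 3 mm above the underside. Two lugs, along the lid's own +x and -x, 12 mm wide and 6 mm tall, at the bottom of the plug.
- lid_grip (a point): Point on the lid's axis inside the grip bar, 38 mm above the lid's underside. The bar runs along the lid's x axis, 76 mm long with round ends (the middle 60 mm has flat sides), 18 mm thick across y, from 19 to 45 mm above the underside.
- pulse_switch (a joint): Spring-return switch ring under the collar, in rad, 0 at rest, growing clockwise from above, at most 1.2. The lid's lugs push it after about 0.05 rad of play, so it reads the lid's turn from the slots less 0.05. It pushes back with 0.06 to 0.14 N m and returns a lid let go. Pulse position 0.55 (0.42 to 0.68). Past 0.75 the lock's spring balls resist; the lid clicks fast near 1.1.
- cup_a: Capped clear specimen cup with a yellow screw cap, 61 mm across, 68 mm tall, standing between the mill's side and the lid's side of the table. Bystander. Origin at the centre of its underside.
- cup_b: A second such specimen cup, farther from the robot in the same middle strip. Bystander. Origin at the centre of its underside.
- cup_c: A third such specimen cup, at the left of the table. Bystander. Origin at the centre of its underside.
- pill_jar: Small white tablet jar with a white cap, 44 mm across, 62 mm tall, standing between cups a and b. Bystander. Origin at the centre of its underside.
- marker: Marker pen lying flat, 126 x 16 x 15 mm (long axis x), at the right of the table. Bystander. Origin at the centre of its underside.
- cassette: White test cassette lying flat, 70 x 22 x 6 mm, in the middle strip nearest the robot. Bystander. Origin at the centre of its underside.
- kit_box: Test-kit carton, 90 x 130 x 60 mm, at the back of the work area. Bystander. Origin at the centre of its underside.
Not all that is in view belongs to the job. Leave any orange or purple look-alike of the lid alone.

How it is judged (in metres and radians):
On the way, in this order (a step that is already met when the one before it is completed fails the run):
1. the lid is lifted off the table in the gripper (contact force between the fingers and lid above 1 N and height (world z) of lid above 0.04 m), for 0.2 s.
2. the gripped lid sits flat in the collar, lugs through the slots, not yet turned (switch below 0.2 rad) (horizontal distance between lid and mill below 0.004 m and z of lid in the frame of mill_mouth between -0.017 and -0.0115 m and angle between lid's own z axis and vertical below 0.06 rad and contact force between the fingers and lid above 1 N and value of joint pulse_switch below 0.2 rad), for 0.1 s.
At the end, for the whole second after the job is handed in: The gripper still grips the lid (over 1 N); the lid is seated in the mill (within 4 mm of its axis, within 3 mm of full depth, tilted less than 0.06 rad), turned to the pulse position and still there: switch ring between 0.42 and 0.68 rad, moving slower than 0.1 rad/s (horizontal distance between lid and mill below 0.004 m and z of lid in the frame of mill_mouth between -0.017 and -0.0115 m and angle between lid's own z axis and vertical below 0.06 rad and contact force between the fingers and lid above 1 N and value of joint pulse_switch between 0.42 and 0.68 rad and velocity of joint pulse_switch between -0.1 and 0.1 rad/s); the arm keeps its last pose, push and grip.
It fails at once if the lid was turned on into the lock (switch ring past 0.9 rad) (value of joint pulse_switch above 0.9 rad).
It fails at once if a bystander was moved by more than 30 mm (distance of any of cup_a, cup_b, cup_c, pill_jar, marker, cassette, kit_box from where it was at the start of the episode above 0.03 m).
It also fails if it takes over 51 s, if anything falls off the work surface, if the arm or the gripper's body presses on something with over 40 N, if the wrist force passes 120 N, or if a joint passes its speed limit or range.

## Working session

There is one attempt and no reset: what is moved stays moved. The work goes in short steps, Python scripts to look and compute and a tool call to move; the robot and the scene stay as the last step left them, time stands still between calls to the robot, and variables do not carry over. Pictures are saved under pics/ and viewed, about 8 in all and at most 12, crops included, and the job is handed in when it is done.

Besides the shell and the picture viewer there is one more tool, called after "Call:" in YAML: its name, and indented under it one key for each argument. carry_out: Moves the arm, as the interface text tells. Its arguments: {"type":"object","properties":{"commands":{"type":"array"},"grip":{"type":"number"}},"required":["commands"]}

```bash
mkdir -p pics
cat > h.py <<'E'
import numpy as np, cv2
from workcell import ctrl
def cam(n):
    d=ctrl.get_image(n); R=cv2.Rodrigues(np.array(d["rvec"],float))[0]
    return dict(im=np.array(d["pixels"]),K=np.array(d["intrinsics"],float),R=R,t=np.array(d["tvec"],float).ravel())
def ray(c,uv,z):
    d=c["R"].T@np.linalg.inv(c["K"])@np.array([uv[0],uv[1],1.]); o=-c["R"].T@c["t"]
    return o+d*(z-o[2])/d[2]
def proj(c,p):
    q=c["K"]@(c["R"]@np.array(p,float)+c["t"]); return q[:2]/q[2]
E
python3 - <<'E'
from h import *
for n in("top","scene"):
    c=cam(n); cv2.imwrite(f"pics/{n}0.png",c["im"]); np.savez(f"{n}0.npz",**c); print(n,-c["R"].T@c["t"],c["K"][0,0])
o=ctrl.get_obs();print({k:np.round(v,3) for k,v in o.items()})
E
```

```text
top [ 364.78184829  -16.07237263 1358.79787869] 545.3586261087186
scene [ 982.8531239  -769.55531338 1228.88992048] 465.8890168010012
{'t': np.float64(0.1), 'qpos': array([-1.139,  0.424,  1.631, -0.   ,  1.089, -0.019]), 'qvel': array([ 0.001, -0.002, -0.002, -0.001,  0.001, -0.001]), 'joint_torque': array([ 0.0000e+00, -5.4561e+01, -2.7432e+01,  6.4000e-02,  1.9000e-02,
       -0.0000e+00]), 'ee_pos': array([ 272.11 , -562.108,  221.98 ]), 'orientation': array([ 1.971,  0.453, -1.972]), 'ft_force': array([ 0.618, -0.596,  0.759]), 'moment': array([-0.028,  0.013, -0.031]), 'width': np.float64(87.45)}
```

View pics/top0.png

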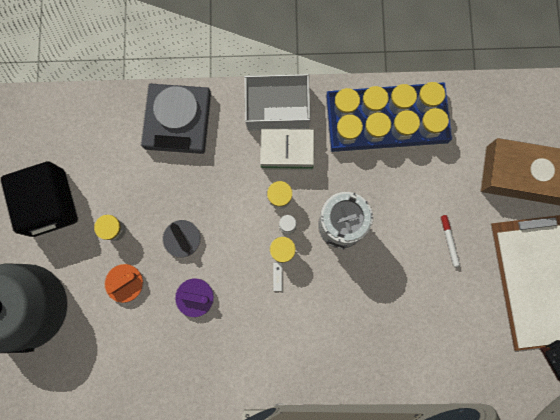

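View pics/scene0.png

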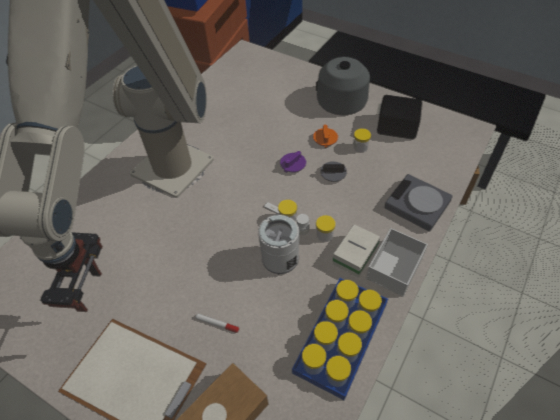

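The top view shows three lid-like things: grey with a black bar at (182,239), orange at (124,284) and purple at (195,298). The grey one fits the description, since the other two are the colours to leave alone. The mill is at (346,218), the cups are at (280,193), (283,250) and (107,227), and the jar is at (288,223). I'll confirm with an enlarged crop.

Run:
```python
from h import *
c=np.load("top0.npz"); im=c["im"]
a=cv2.resize(im[207:277,150:220],(400,400),interpolation=cv2.INTER_CUBIC)
b=cv2.resize(im[183:253,311:381],(400,400),interpolation=cv2.INTER_CUBIC)
cv2.imwrite("pics/crop1.png",np.hstack([a,b]))
s=np.load("scene0.npz")["im"]
```

```text
(no output)
```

View pics/crop1.png

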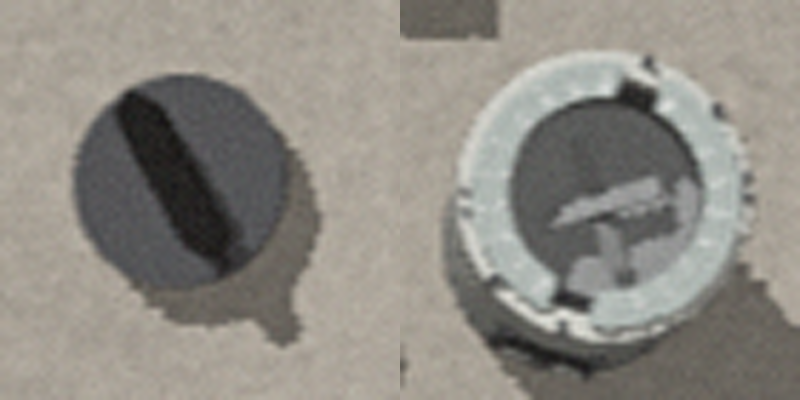

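The crop confirms it. On the left is the grey lid, with its bar running from about (172,224) to (189,253) in full-image pixels. On the right is the mill, with collar slots at about (352.5,199.6) and (341,235.5). The display panel is on the lower side, which is the mill's -x.

Run:
```python
from h import *
c=np.load("top0.npz"); im=c["im"]
g=cv2.cvtColor(im,cv2.COLOR_BGR2GRAY).astype(int); hsv=cv2.cvtColor(im,cv2.COLOR_BGR2HSV)
def crop(m): 
    z=np.zeros_like(m);z[207:277,150:220]=m[207:277,150:220];return z.astype(np.uint8)
print(im[239,165],im[239,182],im[262,195])
bluish=(im[...,0].astype(int)-im[...,2]>-4)&(g<125)
lid=crop(bluish); n,l,s,ce=cv2.connectedComponentsWithStats(lid)
i=1+np.argmax(s[1:,4]); m=(l==i).astype(np.uint8)
cnt=max(cv2.findContours(m,0,cv2.CHAIN_APPROX_NONE)[0],key=len)
e=cv2.fitEllipse(cv2.convexHull(cnt)); print("lid ell",e,"pos z19",ray(c,e[0],19))
bar=crop(g<45); n,l,s,ce=cv2.connectedComponentsWithStats(bar); i=1+np.argmax(s[1:,4])
ys,xs=np.where(l==i); P=np.array([ray(c,(x,y),45)[:2] for x,y in zip(xs,ys)])
w,v=np.linalg.eigh(np.cov(P.T)); print("bar",len(P),P.mean(0),np.degrees(np.arctan2(v[1,1],v[0,1])),2*np.sqrt(3*w))
A=ray(c,(352.5,199.6),160);B=ray(c,(341,235.5),160);print("mill slots",A,B,(A+B)/2,np.degrees(np.arctan2(*(A-B)[1::-1])),np.linalg.norm(A-B))
for nme,uv,z in [("cup_a",(283,250),68),("cup_b",(280,193),68),("jar",(288,223),62),("purple",(195,298),19),("orange",(124,284),19),("cup_c",(107,227),68)]: print(nme,ray(c,uv,z))
q=ctrl.get_obs(); from scipy.spatial.transform import Rotation as Ro; print(Ro.from_rotvec(q["orientation"]).as_matrix().round(2))
w=cam("wrist"); print(Ro.from_rotvec(q["orientation"]).as_matrix().T@(-w["R"].T@w["t"]-q["ee_pos"]), w["K"][0,0],(Ro.from_rotvec(q["orientation"]).as_matrix().T@w["R"].T).round(2))
```

```text
[89 88 88] [31 31 35] [ 92  99 106]
lid ell ((181.24505615234375, 238.2406768798828), (36.12419509887695, 37.308536529541016), 47.74942398071289) pos z19 [519.99368583 255.85216997  19.        ]
bar 246 [518.22490427 252.98295796] -149.63314108477448 [18.6417309  77.12950715]
mill slots [ 582.31445814 -155.0874556   160.        ] [ 502.45929914 -126.64485043  160.        ] [ 542.38687864 -140.86615302  160.        ] -19.604751417713686 84.76926452932668
cup_a [481.30464776   3.22552526  68.        ]
cup_b [619.08382727   7.82299915  68.        ]
jar [546.49913057  -9.9272974   62.        ]
purple [372.90012996 220.60033348  19.        ]
orange [409.9576405  395.82506145  19.        ]
cup_c [545.21225201 425.75932171  68.        ]
[[-0.    0.44 -0.9 ]
 [ 0.   -0.9  -0.44]
 [-1.   -0.   -0.  ]]
[-162.34708023   -1.18737708  -84.05102358] 349.2488763297692 [[ 0.   -0.3   0.95]
 [ 1.    0.   -0.  ]
 [-0.    0.95  0.3 ]]
```

```bash
cat >> h.py <<'E'
from scipy.spatial.transform import Rotation as Ro
def goal(xy,z,jaw):
    """remaining shift in tool axes (mm), turn about tool x (deg) to put TCP at xy,z, jaws along yaw jaw; tilt"""
    o=ctrl.get_obs(); R=Ro.from_rotvec(o["orientation"]).as_matrix()
    d=np.array([*xy,z])-o["ee_pos"]; yaw=np.degrees(np.arctan2(R[1,1],R[0,1]))
    y=np.array([np.cos(np.radians(jaw)),np.sin(np.radians(jaw)),0]); x=np.array([0,0,-1.])
    Rg=np.column_stack([x,y,np.cross(x,y)])
    print("t",o["t"].round(2),"pos",o["ee_pos"].round(1),"yaw",yaw.round(2),"shift",(R.T@d).round(1),"turn",np.degrees(Ro.from_matrix(R.T@Rg).as_rotvec()).round(2),"q",o["qpos"].round(2),"F",o["ft_force"].round(1),"M",o["moment"].round(2),"w",o["width"].round(1))
E
python3 -c "
from h import *
goal((505,230),220,-64)
goal((519,254),220,120.4)"
```

```text
Traceback (most recent call last):
  File "h.py", line 18, in goal
    print("t",o["t"].round(2),"pos",o["ee_pos"].round(1),"yaw",yaw.round(2),"shift",(R.T@d).round(1),"turn",np.degrees(Ro.from_matrix(R.T@Rg).as_rotvec()).round(2),"q",o["qpos"].round(2),"F",o["ft_force"].round(1),"M",o["moment"].round(2),"w",o["width"].round(1))
              ^^^^^^^^^^^^
AttributeError: 'float' object has no attribute 'round'
```

Call:
carry_out:
  commands:
    - [0,-0.043,-0.04,0,0,0]
    - [0,-0.043,-0.04,0,0,0]
    - [0,-0.043,-0.04,0,0,0]
    - [0,-0.043,-0.04,0,0,0]
    - [0,-0.043,-0.04,0,0,0]
    - [0,-0.043,-0.04,0,0,0]
    - [0,-0.043,-0.04,0,0,0]
    - [0,-0.043,-0.04,0,0,0]
  grip: 0

```text
t: 1.15
ee_pos: [413.4, -103.8, 221.3]
orientation: [1.978, 0.445, -1.975]
ft_force: [0.1, 0.3, 0.5]
width: 88.1
```

```bash
python3 -c "
from h import *
goal((519,254),220,120.4)"
```

```text
Traceback (most recent call last):
  File "h.py", line 18, in goal
    print("t",o["t"].round(2),"pos",o["ee_pos"].round(1),"yaw",yaw.round(2),"shift",(R.T@d).round(1),"turn",np.degrees(Ro.from_matrix(R.T@Rg).as_rotvec()).round(2),"q",o["qpos"].round(2),"F",o["ft_force"].round(1),"M",o["moment"].round(2),"w",o["width"].round(1))
              ^^^^^^^^^^^^
AttributeError: 'float' object has no attribute 'round'
```

Call:
carry_out:
  commands:
    - [0,0.04,-0.04,0,0,0]
    - [0,0.005,-0.005,0,0,0]
    - [0,0,0,0,0,0]
    - [0,0,0,0,0,0]

```text
t: 1.65
ee_pos: [473.5, -119.9, 220.6]
orientation: [1.971, 0.454, -1.973]
ft_force: [0.0, -0.1, -0.2]
width: 88.2
```

```bash
sed -i 's/o\["t"\].round(2)/round(float(o["t"]),2)/;s/o\["width"\].round(1)/round(float(o["width"]),1)/' h.py; python3 -c "
from h import *
goal((519,254),200,120.4)
c=cam('wrist'); np.savez('mill1.npz',**c); cv2.imwrite('pics/mill1.png',c['im']); print(proj(c,(542.4,-140.9,160)))"
```

```text
t 1.65 pos [ 473.5 -119.9  220.6] yaw -64.15 shift [  21.1 -316.6 -204. ] turn [ 1.7545e+02  1.8000e-01 -5.0000e-02] q [-0.27  0.23  1.93  0.    0.99  0.85] F [ 0.  -0.1 -0.2] M [-0.01  0.03 -0.02] w 88.2
[354.65845616 153.39246974]
```

View pics/mill1.png

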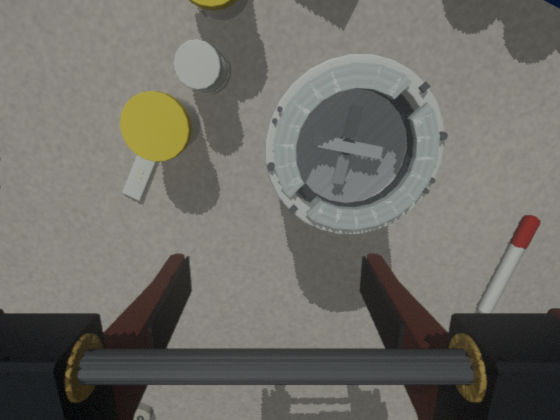

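The wrist view shows the mill collar centred near (354,148), with slots at about (407,98) and (299,195). I'll rectify it onto z=160 for a precise centre and angle.

```bash
cat > mill.py <<'E'
from h import *
c=np.load("mill1.npz"); S=4.;c0=np.array([542.4,-140.9])
# rectified: col right = -y, row down = -x
w=np.float32([[c0[0]+70,c0[1]+70],[c0[0]+70,c0[1]-70],[c0[0]-70,c0[1]-70],[c0[0]-70,c0[1]+70]])
src=np.float32([proj(c,(*p,160)) for p in w]); H=cv2.getPerspectiveTransform(src,np.float32([[0,0],[560,0],[560,560],[0,560]]))
r=cv2.warpPerspective(c["im"],H,(560,560),flags=cv2.INTER_CUBIC); cv2.imwrite("pics/rect.png",r)
E
python3 mill.py
```

```text
(no output)
```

View pics/rect.png

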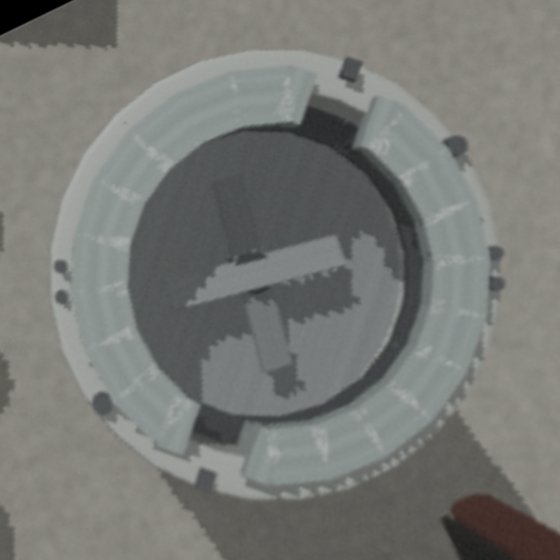

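The rectified view has slot bars at (350,69) and (206,478), and pulse pips at (456,146) and (101,404). That puts the mill at about (543.8,-140.5), turned -19.5°. Next I go to the lid and turn the wrist about -184° about tool x.

Call:
carry_out:
  commands:
    - [0,-0.045,-0.029,0,0,0]
    - [0,-0.045,-0.029,0,0,0]
    - [0,-0.045,-0.029,0,0,0]
    - [0,-0.045,-0.029,0,0,0]
    - [0,-0.045,-0.029,0,0,0]
    - [0,-0.045,-0.029,0,0,0]
    - [0,-0.045,-0.029,0,0,0]
    - [0,0,0,-10.5,0,0]

```text
t: 2.7
ee_pos: [518.2, 256.9, 222.6]
orientation: [1.865, 0.603, -1.864]
ft_force: [-0.5, -1.0, 0.1]
width: 87.9
```

Call:
carry_out:
  commands:
    - [0,0,0,-10.5,0,0]
    - [0,0,0,-10.5,0,0]
    - [0,0,0,-10.5,0,0]
    - [0,0,0,-10.5,0,0]
    - [0,0,0,-10.5,0,0]
    - [0,0,0,-10.5,0,0]
    - [0,0,0,-10.5,0,0]
    - [0,0,0,-10.5,0,0]

```text
t: 3.7
ee_pos: [513.8, 250.4, 222.8]
orientation: [0.792, 1.424, -0.796]
ft_force: [-0.1, -0.0, 0.9]
width: 87.4
```

Call:
carry_out:
  commands:
    - [0,0,0,-10.5,0,0]
    - [0,0,0,-10.5,0,0]
    - [0,0,0,-10.5,0,0]
    - [0,0,0,-10.5,0,0]
    - [0,0,0,-10.5,0,0]
    - [0,0,0,-10.5,0,0]
    - [0,0,0,0,0,0]

```text
t: 4.58
ee_pos: [510.4, 243.5, 223.4]
orientation: [-0.083, 1.576, 0.081]
ft_force: [0.3, -0.6, -0.3]
width: 87.6
```

```bash
python3 -c "
from h import *
goal((519,254),150,120.4)"
```

```text
t 4.58 pos [510.4 243.5 223.4] yaw 95.97 shift [73.3  9.7 10.1] turn [-24.43  -0.39  -0.03] q [ 0.42  0.34  1.76  0.    1.05 -1.25] F [ 0.3 -0.6 -0.3] M [ 0.06 -0.16 -0.01] w 87.6
```

Call:
carry_out:
  commands:
    - [0.04,0.01,0.01,0,0,0]
    - [0.02,0,0,-8,0,0]
    - [0,0,0,-8,0,0]
    - [0,0,0,-8,0,0]
    - [0,0,0,0,0,0]
    - [0,0,0,0,0,0]

```text
t: 5.32
ee_pos: [518.5, 251.9, 162.4]
orientation: [-0.395, 1.541, 0.396]
ft_force: [-1.0, -0.7, -0.6]
width: 87.9
```

Run:
```python
from h import *
goal((519,254),150,120.4)
c=cam("wrist"); np.savez("lid1.npz",**c); cv2.imwrite("pics/lid1.png",c["im"])
im=c["im"]; g=cv2.cvtColor(im,cv2.COLOR_BGR2GRAY); print(proj(c,(519,254,45)))
u,v=proj(c,(519,254,45)).astype(int)
m=(g<45).astype(np.uint8); n,l,s,ce=cv2.connectedComponentsWithStats(m)
for i in range(1,n):
    if s[i,4]>300: print(s[i],ce[i].round(1))
i=l[v,u]; ys,xs=np.where(l==i); P=np.array([ray(c,(x,y),45)[:2] for x,y in zip(xs,ys)])
w,V=np.linalg.eigh(np.cov(P.T)); print(i,"bar",P.mean(0),np.degrees(np.arctan2(V[1,1],V[0,1])),2*np.sqrt(3*w))
```

```text
t 5.33 pos [518.5 251.9 162.4] yaw 118.88 shift [12.3  1.6  1.6] turn [-1.52 -0.36 -0.11] q [ 0.43  0.43  1.78  0.    0.94 -1.64] F [-1.  -0.7 -0.6] M [ 0.12 -0.11  0.02] w 87.9
[275.16229742 210.2604388 ]
[293   0  63  63 702] [318.8  23.7]
[334   0  32  32 306] [352.2  10.8]
[ 267  154   21   89 1524] [277.1 200.5]
[  358   256   202   164 17515] [469.2 354.6]
[    0   264   242   156 19667] [102.8 364.2]
4 bar [511.0978371  251.51622766] -150.65689093203187 [16.53786937 65.00253002]
```

View pics/lid1.png

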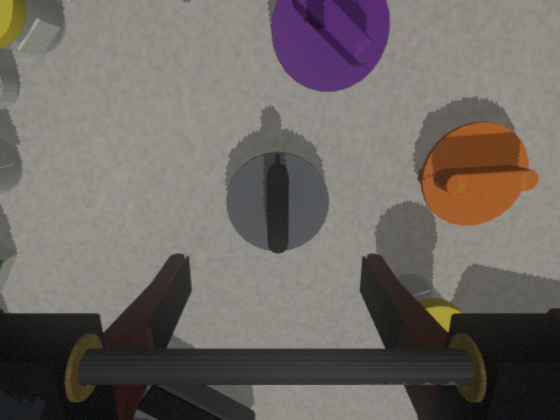

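The wrist view shows the grey lid's rim centred near (278,202) with its bar upright in the picture, between and ahead of the fingers. The purple lid (330,40) and the orange one (475,172) are clear of it. I'll fit the rim for the centre along the bar.

Run:
```python
from h import *
c=np.load("lid1.npz"); im=c["im"].astype(int); g=im.mean(2)
print(im[202,240],im[140,280],im[170,230])
m=((g<100)&(im[...,0]-im[...,2]>=-2)).astype(np.uint8); m[:140]=0;m[262:]=0;m[:,:215]=0;m[:,340:]=0
m=cv2.morphologyEx(m,cv2.MORPH_OPEN,np.ones((3,3)))
n,l,s,ce=cv2.connectedComponentsWithStats(m); i=1+np.argmax(s[1:,4]); print(s[i],ce[i])
cnt=max(cv2.findContours((l==i).astype(np.uint8),0,cv2.CHAIN_APPROX_NONE)[0],key=len)
P=np.float32([ray(c,p[0],19)[:2] for p in cv2.convexHull(cnt)])
ctr=P.mean(0)
from scipy.optimize import least_squares
r=least_squares(lambda q:np.hypot(*(P-q[:2]).T)-q[2],[*ctr,47],loss="soft_l1"); print("rim circle",r.x, np.abs(r.fun).max())
# bar sides: rows 175-240, edges at z=45
L=[];
for v in range(180,236,4):
    k=np.where(g[v,255:300]<48)[0]+255; L.append(((ray(c,(k[0]-.5,v),45)+ray(c,(k[-1]+.5,v),45))/2)[:2]); w=len(k)
L=np.array(L); d=cv2.fitLine(np.float32(L),cv2.DIST_L2,0,.01,.01).ravel(); print("bar mid",d, np.degrees(np.arctan2(d[1],d[0])))
u=d[:2]; print("centre on bar line",d[2:]+u*((r.x[:2]-d[2:])@u), "offset", (r.x[:2]-d[2:])@np.array([-u[1],u[0]]))
```

```text
[89 87 84] [ 94 100 101] [ 94  99 100]
[ 227  152  101  100 7656] [277.17163009 200.56021421]
rim circle [519.05904354 256.16893557  46.44646853] 0.920455402840453
bar mid [8.7024713e-01 4.9261543e-01 5.1513586e+02 2.5372498e+02] 29.51263
centre on bar line [519.15472457 255.9999071 ] offset 0.19423049406764561
```

Call:
carry_out:
  commands:
    - [0.03,0.003,0.003,-0.6,0,0]
    - [0.03,0,0,0,0,0]
    - [0.03,0,0,0,0,0]
    - [0.01,0,0,0,0,0]
    - [0,0,0,0,0,0]

```text
t: 6.0
ee_pos: [521.1, 256.6, 62.1]
orientation: [-0.394, 1.536, 0.396]
ft_force: [0.5, -0.2, 0.3]
width: 87.8
```

```bash
python3 -c "
from h import *
goal((519.1,256),22,119.5)"
```

```text
t 6.0 pos [521.1 256.6  62.1] yaw 118.84 shift [40.1  0.3 -2. ] turn [-0.66 -0.07 -0.09] q [ 0.44  0.59  1.82  0.    0.74 -1.64] F [ 0.5 -0.2  0.3] M [ 0.08 -0.16  0.05] w 87.8
```

Call:
carry_out:
  commands:
    - [0.02,0,-0.002,-0.7,0,0]
    - [0.014,0,0,0,0,0]
    - [0.004,0,0,0,0,0]
    - [0,0,0,0,0,0]

```text
t: 6.5
ee_pos: [522.3, 257.1, 27.0]
orientation: [-0.4, 1.528, 0.404]
ft_force: [0.3, -0.3, 0.2]
width: 88.0
```

```bash
python3 -c "
from h import *
goal((519.1,256),22,119.5)"
```

```text
t 6.5 pos [522.3 257.1  27. ] yaw 119.41 shift [ 5.   0.6 -3.4] turn [-0.09  0.31 -0.06] q [ 0.44  0.64  1.82  0.    0.67 -1.65] F [ 0.3 -0.3  0.2] M [ 0.09 -0.15  0.01] w 88.0
```

Call:
carry_out:
  commands:
    - [0.004,0,-0.0035,0,0.3,0]
    - [0,0,0,0,0,0]
    - [0,0,0,0,0,0]

```text
t: 6.88
ee_pos: [519.9, 255.6, 24.0]
orientation: [-0.401, 1.532, 0.403]
ft_force: [-0.7, -0.2, 0.2]
width: 87.6
```

```bash
python3 -c "
from h import *
goal((519.1,256),22,119.5)"
```

```text
t 6.88 pos [519.9 255.6  24. ] yaw 119.4 shift [ 2.   0.7 -0.5] turn [-0.1   0.09 -0.05] q [ 0.44  0.65  1.83  0.    0.67 -1.65] F [-0.7 -0.2  0.2] M [ 0.12 -0.12 -0.02] w 87.6
```

Call:
carry_out:
  commands:
    - [0,0,0,0,0,0]
    - [0,0,0,0,0,0]
    - [0,0,0,0,0,0]
    - [0,0,0,0,0,0]
    - [0,0,0,0,0,0]
    - [0,0,0,0,0,0]
  grip: 1

```text
t: 7.62
ee_pos: [520.1, 255.7, 24.2]
orientation: [-0.401, 1.531, 0.403]
ft_force: [0.4, -0.5, -0.2]
width: 31.3
```

```bash
python3 -c "
from h import *
goal((519.1,256),22,119.5)"
```

```text
t 7.62 pos [520.1 255.7  24.2] yaw 119.39 shift [ 2.2  0.7 -0.8] turn [-0.11  0.12 -0.05] q [ 0.44  0.65  1.83  0.    0.67 -1.65] F [ 0.4 -0.5 -0.2] M [ 0.12 -0.1   0.01] w 31.3
```

Call:
carry_out:
  commands:
    - [0,0,0,0,0,0]
    - [0,0,0,0,0,0]
    - [0,0,0,0,0,0]
    - [0,0,0,0,0,0]

```text
t: 8.12
ee_pos: [520.1, 255.7, 24.2]
orientation: [-0.401, 1.531, 0.403]
ft_force: [0.1, 0.4, -0.2]
width: 17.6
```

Call:
carry_out:
  commands:
    - [-0.015,0,0,0,0,0]
    - [-0.03,0,0,0,0,0]
    - [-0.03,0,0,0,0,0]
    - [-0.045,0,0,0,0,0]
    - [-0.045,0,0,0,0,0]
    - [-0.04,0,0,0,0,0]
    - [-0.01,0,0,0,0,0]
    - [0,0,0,0,0,0]

```text
t: 9.12
ee_pos: [518.5, 254.8, 250.2]
orientation: [-0.401, 1.531, 0.403]
ft_force: [-0.7, -0.4, -1.9]
width: 17.7
```

```bash
python3 -c "
from h import *
goal((543.2,-140.7),240,70.5)
c=cam('wrist');np.savez('lid2.npz',**c)
cv2.imwrite('pics/lid2.png',np.hstack([cv2.resize(c['im'],(400,300)),cv2.resize(cam('top')['im'],(400,300))]))"
```

```text
t 9.12 pos [518.5 254.8 250.2] yaw 119.39 shift [   9.4 -356.7 -172.6] turn [48.89  0.12 -0.11] q [ 0.44  0.32  1.71  0.    1.1  -1.65] F [-0.7 -0.4 -1.9] M [ 0.13 -0.16 -0.01] w 17.7
```

View pics/lid2.png

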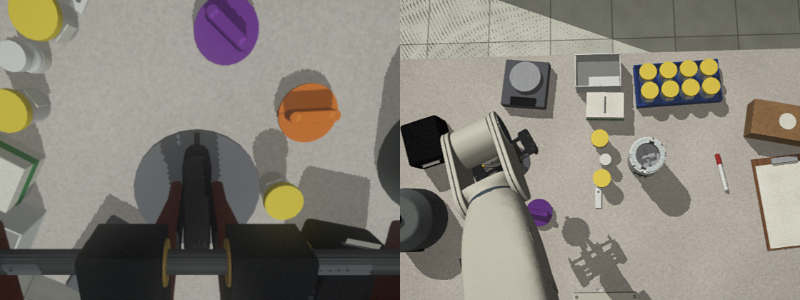

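The lid is held (width 17.7), level in the wrist view, with nothing else moved. I'll check the rim centre relative to the TCP.

Run:
```python
from h import *
from scipy.optimize import least_squares
c=np.load("lid2.npz"); im=c["im"].astype(int); g=im.mean(2)
m=((g<92)&(im[...,0]-im[...,2]>=-2)&(im[...,0]-im[...,2]<12)).astype(np.uint8)
m[:,:170]=0;m[:,385:]=0;m[:170]=0;m[275:]=0
m=cv2.morphologyEx(m,cv2.MORPH_OPEN,np.ones((5,5)))
n,l,s,ce=cv2.connectedComponentsWithStats(m); i=1+np.argmax(s[1:,4]); print(s[i])
tcp=np.array([518.5,254.8,250.2]); z=tcp[2]-24.2+19
cnt=max(cv2.findContours((l==i).astype(np.uint8),0,cv2.CHAIN_APPROX_NONE)[0],key=len)[:,0]
cnt=np.array([p for p in cnt if p[1]<265 and (p[1]<250 and (p[0]<240 or p[0]>320) or p[1]<195)])
P=np.float32([ray(c,p,z)[:2] for p in cnt])
r=least_squares(lambda q:np.hypot(*(P-q[:2]).T)-q[2],[*tcp[:2],47],loss="soft_l1"); a=np.radians(119.4)
y=np.array([np.cos(a),np.sin(a)]);zz=np.array([y[1],-y[0]]); d=r.x[:2]-tcp[:2]; print("rim",r.x,np.abs(r.fun).mean(),"offset tool y,z",d@y,d@zz)
```

```text
[ 225  182   83   93 5435]
rim [496.49239299 241.83284107  22.04464404] 1.7948825152688497 offset tool y,z -0.4935510622999439 -25.538958164791477
```

Run:
```python
from h import *
c=np.load("lid2.npz"); im=c["im"].astype(int); g=cv2.GaussianBlur(im.mean(2).astype(np.float32),(3,3),0)
print("col272",g[170:200,272].round(0).astype(int)); print("row265 L",g[250,178:200].round(0).astype(int),"R",g[250,345:372].round(0).astype(int))
tcp=np.array([518.5,254.8,250.2]); a=np.radians(119.4); y=np.array([np.cos(a),np.sin(a),0]);zz=np.array([y[1],-y[0],0])
for off in(-2,0,2):
    for h in(14,19): print(off,h,proj(c,tcp+(h-24.2)*np.array([0,0,1])+zz*(off-47)).round(1))
```

```text
col272 [161 161 161 161 160 160 160 161 162 161 143 104  77  74  73  65  59  56
  55  54  53  53  52  51  51  51  51  50  50  50]
row265 L [157 157 157 157 157 157 157 157 156 151 134 112 102 102 102 102 102 101
 101 102 102 101] R [100 100 100 100 100 100 100 100  99  99 100 100 100 100 100 100  99  97
  95  93  91  90  90  91  92  92  92]
-2 14 [272.6 176.1]
-2 19 [272.6 178.2]
0 14 [272.6 180. ]
0 19 [272.6 182.2]
2 14 [272.6 183.9]
2 19 [272.6 186.2]
```

The lid sits centred on the TCP along the bar to within about 1 mm. Next I carry it over the mill.

Call:
carry_out:
  commands:
    - [0,-0.02,-0.01,0,0,0]
    - [0,-0.048,-0.023,0,0,0]
    - [0,-0.048,-0.023,0,0,0]
    - [0,-0.048,-0.023,0,0,0]
    - [0,-0.048,-0.023,0,0,0]
    - [0,-0.048,-0.023,0,0,0]
    - [0,-0.048,-0.023,0,0,0]
    - [0,-0.025,-0.012,0,0,0]

```text
t: 10.22
ee_pos: [534.6, -131.0, 236.8]
orientation: [-0.403, 1.554, 0.408]
ft_force: [0.5, 0.5, -0.9]
width: 17.4
```

Call:
carry_out:
  commands:
    - [0,0,0,8,0,0]
    - [0,0,0,8,0,0]
    - [0,0,0,8,0,0]
    - [0,0,0,8,0,0]
    - [0,0,0,8,0,0]
    - [0,0,0,6,0,0]
    - [0,0,0,0,0,0]

```text
t: 11.1
ee_pos: [523.8, -139.6, 225.6]
orientation: [0.249, 1.599, -0.257]
ft_force: [-1.0, -0.4, -0.7]
width: 17.7
```

```bash
python3 -c "
from h import *
goal((543.3,-140.7),195,70.5)"
```

```text
t 11.1 pos [ 523.8 -139.6  225.6] yaw 71.63 shift [29.7  5.4 20.1] turn [ 1.12 -2.35  0.68] q [-0.28  0.32  1.78 -0.01  1.08 -1.52] F [-1.  -0.4 -0.7] M [ 0.02 -0.17 -0.01] w 17.7
```

Call:
carry_out:
  commands:
    - [0,0.0055,0.02,1.1,-2.3,0.7]
    - [0,0,0,0,0,0]
    - [0,0,0,0,0,0]

```text
t: 11.48
ee_pos: [545.1, -141.5, 223.4]
orientation: [0.266, 1.554, -0.264]
ft_force: [-0.1, 0.1, -0.8]
width: 17.8
```

```bash
python3 -c "
from h import *
goal((543.3,-140.7),195,70.5)"
```

```text
t 11.47 pos [ 545.1 -141.5  223.4] yaw 70.64 shift [28.4  0.1 -1.9] turn [ 0.14  0.   -0.06] q [-0.28  0.33  1.77  0.    1.04 -1.51] F [-0.1  0.1 -0.8] M [ 0.06 -0.1  -0.07] w 17.8
```

Call:
carry_out:
  commands:
    - [0.018,0,-0.002,0,0,0]
    - [0.01,0,0,0,0,0]
    - [0,0,0,0,0,0]
    - [0,0,0,0,0,0]

```text
t: 11.98
ee_pos: [543.7, -140.8, 195.4]
orientation: [0.264, 1.553, -0.263]
ft_force: [0.8, -0.3, -1.9]
width: 17.9
```

```bash
python3 -c "
from h import *
goal((543.3,-140.7),170.2,70.5)
for n in('top','scene'):
    c=cam(n);np.savez(n+'2.npz',**c)
    u,v=proj(c,(543,-141,165)).astype(int); print(n,u,v)
    globals()[n]=cv2.resize(c['im'][v-40:v+40,u-40:u+40],(400,400),interpolation=cv2.INTER_CUBIC)
cv2.imwrite('pics/over.png',np.hstack([top,scene]))"
```

```text
t 11.97 pos [ 543.7 -140.8  195.4] yaw 70.74 shift [25.2 -0.1 -0.4] turn [ 0.24  0.06 -0.06] q [-0.28  0.36  1.79  0.    0.98 -1.51] F [ 0.8 -0.3 -1.9] M [ 0.04 -0.14  0.04] w 17.9
top 347 216
scene 277 227
```

View pics/over.png

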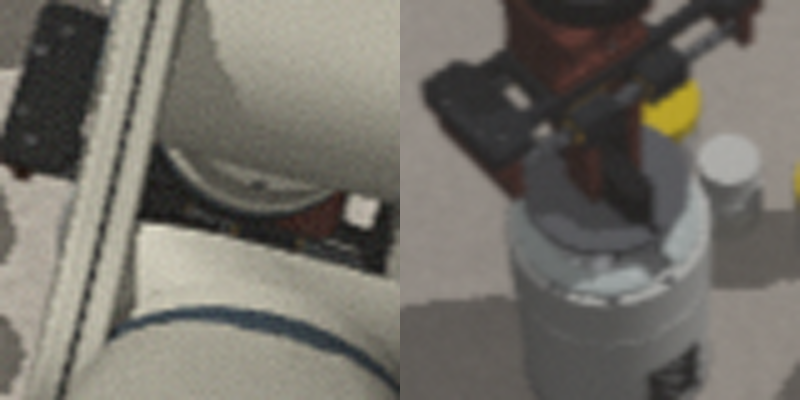

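The scene crop shows the lid level over the collar, with its bar in line with the slots. I'll lower it in small steps and watch the force.

Call:
carry_out:
  commands:
    - [0.008,0,0,0,0,0]
    - [0.004,0,0,0.2,0,0]
    - [0.003,0,0,0,0,0]
    - [0,0,0,0,0,0]

```text
t: 12.58
ee_pos: [544.0, -140.9, 179.9]
orientation: [0.267, 1.552, -0.266]
ft_force: [-0.8, 0.2, -0.7]
width: 18.2
```

```bash
python3 -c "
from h import *
goal((543.3,-140.7),170.2,70.5)"
```

```text
t 12.57 pos [ 544.  -140.9  179.9] yaw 70.53 shift [ 9.7 -0.1 -0.8] turn [ 0.03  0.12 -0.06] q [-0.28  0.38  1.81  0.    0.95 -1.51] F [-0.8  0.2 -0.7] M [-0.01 -0.15 -0.02] w 18.2
```

Call:
carry_out:
  commands:
    - [0.004,0,-0.0005,0,0,0]
    - [0.004,0,0,0,0,0]
    - [0.0015,0,0,0,0,0]
    - [0,0,0,0,0,0]

```text
t: 13.08
ee_pos: [543.7, -140.7, 170.2]
orientation: [0.267, 1.552, -0.266]
ft_force: [0.5, 0.2, 1.4]
width: 18.1
```

```bash
python3 -c "
from h import *
goal((543.3,-140.7),170.2,70.5)"
```

```text
t 13.07 pos [ 543.7 -140.7  170.2] yaw 70.53 shift [ 0.  -0.1 -0.4] turn [ 0.03  0.14 -0.06] q [-0.27  0.4   1.81  0.    0.93 -1.51] F [0.5 0.2 1.4] M [ 0.   -0.03 -0.  ] w 18.1
```

Call:
carry_out:
  commands:
    - [0.001,0,0,0,0,0]
    - [0,0,0,0,0,0]
    - [0,0,0,0,0,0]

```text
t: 13.45
ee_pos: [543.9, -140.8, 170.4]
orientation: [0.267, 1.551, -0.266]
ft_force: [-0.0, -0.1, -0.5]
width: 18.1
```

```bash
python3 -c "
from h import *
goal((543.7,-140.7),170.2,36.1)"
```

```text
t 13.45 pos [ 543.9 -140.8  170.4] yaw 70.53 shift [ 0.2 -0.  -0.2] turn [34.43  0.16 -0.12] q [-0.27  0.4   1.81  0.    0.93 -1.51] F [-0.  -0.1 -0.5] M [ 0.04 -0.15 -0.07] w 18.1
```

Call:
carry_out:
  commands:
    - [0.0015,0,0,0,0,0]
    - [0.0015,0,0,0,0,0]
    - [0.001,0,0,0,0,0]

```text
t: 13.82
ee_pos: [544.1, -140.8, 170.2]
orientation: [0.267, 1.551, -0.266]
ft_force: [-3.2, 1.2, 6.4]
width: 17.7
```

```bash
python3 -c "
from h import *
goal((543.7,-140.7),170.2,36.1)"
```

```text
t 13.82 pos [ 544.1 -140.8  170.2] yaw 70.54 shift [-0.  -0.  -0.4] turn [34.44  0.19 -0.12] q [-0.27  0.4   1.81  0.    0.93 -1.51] F [-3.2  1.2  6.4] M [ 0.2   0.5  -0.01] w 17.7
```

Contact is firm at TCP z = 170.2, the computed seated height. Now the slow clockwise turn (+rx).

Call:
carry_out:
  commands:
    - [0,0,-0.0004,3,0,0]
    - [0,0,0,3,0,0]
    - [0,0,0,3,0,0]
    - [0,0,0,0,0,0]

```text
t: 14.32
ee_pos: [543.7, -141.5, 170.2]
orientation: [0.391, 1.531, -0.392]
ft_force: [-0.9, -0.0, 0.7]
width: 17.9
```

```bash
python3 -c "
from h import *
goal((543.7,-140.7),170.2,36.1)"
```

```text
t 14.32 pos [ 543.7 -141.5  170.2] yaw 61.35 shift [ 0.   0.7 -0.4] turn [25.25  0.24 -0.07] q [-0.28  0.4   1.81 -0.    0.93 -1.35] F [-0.9 -0.   0.7] M [ 0.18 -0.   -0.  ] w 17.9
```

Call:
carry_out:
  commands:
    - [0,0.0007,-0.0004,3,0,0]
    - [0,0,0,3,0,0]
    - [0,0,0,3,0,0]
    - [0,0,0,0,0,0]

```text
t: 14.82
ee_pos: [543.7, -141.3, 170.3]
orientation: [0.512, 1.504, -0.514]
ft_force: [-0.9, -0.7, 1.5]
width: 17.7
```

```bash
python3 -c "
from h import *
goal((543.7,-140.7),170.2,36.1)"
```

```text
t 14.82 pos [ 543.7 -141.3  170.3] yaw 52.43 shift [ 0.1  0.5 -0.4] turn [16.33  0.28 -0.04] q [-0.27  0.4   1.81 -0.    0.93 -1.19] F [-0.9 -0.7  1.5] M [ 0.12 -0.04  0.03] w 17.7
```

Call:
carry_out:
  commands:
    - [0,0.0005,-0.0004,3,0,0]
    - [0,0,0,3,0,0]
    - [0,0,0,3,0,0]
    - [0,0,0,3,0,0]
    - [0,0,0,0,0,0]

```text
t: 15.45
ee_pos: [543.8, -141.1, 170.3]
orientation: [0.669, 1.459, -0.673]
ft_force: [-0.3, -0.1, 1.0]
width: 17.7
```

```bash
python3 -c "
from h import *
goal((543.7,-140.7),170.2,36.1)"
```

```text
t 15.45 pos [ 543.8 -141.1  170.3] yaw 40.72 shift [ 0.1  0.2 -0.4] turn [ 4.62  0.33 -0.03] q [-0.27  0.4   1.81 -0.    0.93 -0.98] F [-0.3 -0.1  1. ] M [ 0.05 -0.01  0.06] w 17.7
```

Call:
carry_out:
  commands:
    - [0,0.0002,-0.0004,2.5,0,0]
    - [0,0,0,2,0,0]
    - [0,0,0,0,0,0]
    - [0,0,0,0,0,0]
    - [0,0,0,0,0,0]

```text
t: 16.08
ee_pos: [543.8, -141.1, 170.3]
orientation: [0.726, 1.439, -0.73]
ft_force: [-0.3, -1.0, 0.3]
width: 18.0
```

```bash
python3 -c "
from h import *
goal((543.7,-140.7),170.2,36.1)
w=cam('wrist');c=cam('scene');np.savez('end.npz',**w)
u,v=proj(c,(543,-141,165)).astype(int)
cv2.imwrite('pics/end.png',np.hstack([cv2.resize(w['im'][60:360,130:430],(400,400),interpolation=cv2.INTER_CUBIC),cv2.resize(c['im'][v-40:v+40,u-40:u+40],(400,400),interpolation=cv2.INTER_CUBIC)]))
r=np.radians(-19.5)
for n,a in(('slot',r),('pulse',r-.6),('lock',r-1.2)):
  for k in(0,np.pi): print(n,(proj(w,(543.7+55*np.cos(a+k),-140.7+55*np.sin(a+k),161))-[130,60])*4/3)"
```

```text
t 16.07 pos [ 543.8 -141.1  170.3] yaw 36.49 shift [ 0.1  0.1 -0.4] turn [ 0.39  0.36 -0.03] q [-0.27  0.4   1.81 -0.    0.93 -0.91] F [-0.3 -1.   0.3] M [-0.01 -0.02  0.04] w 18.0
slot [263.9266343  369.77142565]
slot [111.94855048 166.15261836]
pulse [192.76913525 387.61898494]
pulse [194.66835463 141.36176382]
lock [121.82221603 369.04285774]
lock [276.90267828 167.23126462]
```

View pics/end.png

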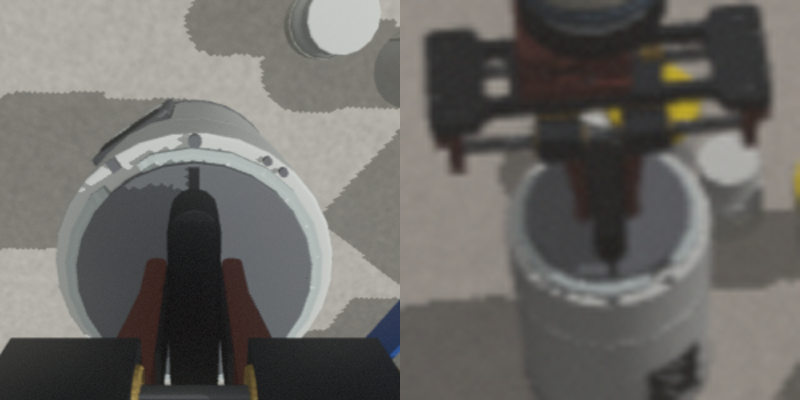

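The bar points straight at the single pip at (194,141). The two lock pips are still well off to the right at (275,166), and the rim sits flat and concentric in the collar. Handing in.

```bash
python3 -c "
from h import *
print(ctrl.close_job()); goal((543.7,-140.7),170.2,36.1)"
```

```text
the job is handed in; nothing more can be done
None
the job is handed in; nothing more can be done
```

I fitted the grey lid on the mill, turned it clockwise to the pulse mark, and handed the job in at about 16 s, still gripping it there. No verdict came back.

- **Seating:** contact was firm at a TCP height of 170.2 mm, the height computed for full depth. The TCP was within about 0.5 mm of the mill axis I measured and tilted less than 0.01 rad.
- **Turn:** the gripper turned 34.0° (0.594 rad), which puts the switch ring at about 0.54 rad by calculation; I could not read it directly. The last wrist picture shows the bar pointing at the single pip, well short of the lock pips.
- **Grip:** the finger opening was 18.0 mm, matching the 18 mm bar.
- **Bystanders:** a picture taken with the lid lifted showed nothing displaced. I did not re-measure their positions at the end.
- **Disagreements:**
  - The two cameras differed by about 1.5 mm on the mill's position, so I used a value between them, and the lid went in without sideways force.
  - The moment sensor read only about 0.04 N m at the end, below the 0.06 to 0.14 expected from the spring and within its noise.

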